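# Ready a plaster mould for casting

### The arm

A 6-joint arm with a two-finger parallel gripper is mounted at the origin on the work surface. World frame = base frame: x ahead of the robot, y to its left, z up, the work surface at z = 0. Lengths are in m, angles in rad, forces in N, time in s.
With the tool pointing down it reaches from about 0.35 to 0.875 m from the base axis. Payload 4.2 kg.
Tool frame: the origin (TCP) lies midway between the tips of the shut fingers; the grasp point (between the pads) lies 19 mm behind it; z points along the fingers, y is the direction in which the jaws open and shut (so a half turn about z gives the same grasp; the last joint's range is limited). The gripper opens to 87 mm and grips with 3 to 60 N. Pads are 19 mm wide; open, the fingers measure 117 mm over their backs; the gripper's body (75 mm by 190 mm) begins 51 mm behind the grasp point.
Start: joints at [-1.004, 0.385, 0.008, 0, -1.194, -0.259], TCP at [0.189, -0.596, 0.223] pointing down, gripper open.
Joint ranges: [-3.14, 3.14], [-1.21, 2.06], [-1.07, 1.41], [-3.16, 2.05], [-2.99, -0.16], [-3.1, 3.1]. Speed limits (rad/s): [2.79, 2.79, 3.14, 3.14, 3.14, 3.14].

### API

Orientations are given as a unit quaternion [w, x, y, z].
In Python, from bench import env, vision, hand_in gives the robot as it stands.
- The arm moves only by the tool play_rows, never from a script. Its argument "targets" is a list of rows, each a list of 3 entries, a list of its own where there are three numbers: the shift along the tool's x, y, z in cm, then the turn about the tool's z in rad, then the closure, from 0 (fully open) to 1 (shut). In form: [[[tx, ty, tz], turn, jaw], ...]. A call has 1 to 12 rows; each row is the pose to reach, as a shift and turn from the pose measured when the call began, along the tool's axes at that moment; what a row does not reach only later rows make up. A row lasts 1/12 s, in which the tool goes at most 41.7 mm and 7.16 degrees, less where a joint would pass 70% of its speed; a pose out of reach is approached as far as the arm can. A call with a gripper value outside its range is refused whole. The fingers move at their own pace and stop on an object; "newtons" is the grip in N (left out, the last holds). Time passes only in rows, so rows that repeat a pose let the fingers close. It gives the time, the measured TCP pose, the force and the opening at its end, in the units of the state.
- env.observe(): the state, without advancing time (a new reading comes with each control period).
- vision.camera(name): name is "scene" or "top"; returns the picture (420x560x3 uint8, blue, green, red); there is no depth.
- vision.calibration(name): a dict with "fx", "fy", "cx", "cy" (pixels), "eye" and "attitude" of the camera in the world. Camera axes: x right, y up, looking along -z (the intrinsics and any distortion apply to the point x, -y, -z); pixel columns grow to the right and rows downward; lengths in m; the calibration is good to about 2 mm. A picture is of the moment at which its call begins. calibration takes no time and is no camera call.
- hand_in(): hands the job in, once; it reports no verdict.
The state is a dict: "time_s": time; "joints": joint angles; "qvel": joint speeds; "effort": joint torques, N m; "position": TCP position; "eef_rot": TCP orientation; "wrist_force": force on the tool from outside, world axes, zero at the start; "ft_torque": the same for the moment, N m; "grip_width": finger opening in m.
Only numpy, scipy, OpenCV 4.12 (cv2) and the standard library are available. Lean on these libraries where they do the work, as an engineer would, in place of code of your own. Each camera call takes 0.05 s, during which the arm holds its last target. There are 200 camera calls.

### The job

Get the strapped white plaster mould ready for filling. First take the aluminium straightedge by its wooden grip and lay it flat on the table with its long steel-lined edge flush along the foot of the mould's front face, about centred on that face so that it shuts the drain slot, and let go of it. Then push the orange pouring tube fully home onto the mould's slanting grey filler port and let go, leaving the straightedge flush and everything else on the table where it stands.

Things in the scene. Friction and masses are not known exactly. Their poses are not given: they have to be found in the camera images.
- straightedge: Loose aluminium plate lying flat, 0.38 kg: 100 (x) by 170 (y) by 8 mm thick. Origin at the centre of its underside, z up. Working edge: the long edge at x = +50 mm, marked by a thin dark steel line on top. A wooden grip rib stands on it, 14 mm thick (x), 90 mm long (y), from 8 to 42 mm above the underside, centred at x = -40 mm (90 mm behind the working edge).
- edge_left (a point): end of the straightedge's working edge at its y = +85 mm, mid-thickness (4 mm above its underside)
- edge_right (a point): the same at the other end, y = -85 mm
- grip (a point): the middle of the wooden grip rib, 34 mm above the straightedge's underside; pinch the rib across its 14 mm (the straightedge's x). Let go of, the straightedge slides on the table under a push of a few newtons on the rib and squares itself to the face
- mould: Fixed white plaster block with a black strap, 130 (x) by 200 (y) by 110 mm high, on the table. Origin at the centre of its underside. Front face: the flat upright plane x = -65 mm, looking roughly at the robot. Drain slot: 60 mm wide, 7 mm high, in the middle of that face's foot (y = 0); a blue mark on the mould's top by the front edge lies over it.
- port: Grey filler port fixed on the mould's top: a round spigot, 22 mm in diameter, 40 mm long, tip chamfered, on a shoulder 38 mm in diameter. Origin at the shoulder's centre, z outward along the spigot. The shoulder's centre is at (20, 0, 135) mm in the mould's frame; the spigot leans 0.55 rad from vertical towards the mould's front (its -x).
- port_home (a point): point on the port's axis 40 mm beyond the shoulder (the tip of the spigot): where the tube's middle lies when it is fully home
- tube: Loose rigid orange tube standing upright, 60 g, 80 mm long, 36 mm outside and 26 mm inside diameter, open at both ends (either end fits). Origin at the centre of its lower end, z up along it. It goes over the spigot with 2 mm clearance all round until its end meets the shoulder; it slides freely and stays on when let go.
- tube_mid (a point): the middle of the tube on its axis, 40 mm from either end
- glaze_jar: bystander: yellow jar with a green cap, 64 mm across, 85 mm high; leave alone
- bowl: bystander: white bowl, 110 mm across, 50 mm high; leave alone
- spool: bystander: small turned wooden stopper, 44 mm across, 55 mm high; leave alone
- brush: bystander: brush lying on the table; leave alone
- offcut: bystander: yellowish plaster offcut, 50 by 35 by 22 mm; leave alone
- slip_cup: bystander: black plastic cup, 72 mm across, 60 mm high; leave alone
Mind the look-alikes: they are no part of the job. Several things look just like the tube: the one meant starts farthest from the robot's base.

How it is judged:
On the way, in this order (a step that is already met when the one before it is completed fails the run):
1. the straightedge lies flat, its working edge flush along the foot of the mould's front face and centred over the drain slot, let go of (x of edge_left in the frame of mould between -0.068 and -0.06 m and x of edge_right in the frame of mould between -0.068 and -0.06 m and y of straightedge in the frame of mould between -0.025 and 0.025 m and angle between straightedge's own z axis and vertical below 0.05 rad and height (world z) of straightedge below 0.005 m and contact force between the fingers and straightedge below 0.05 N and linear speed of straightedge below 0.01 m/s), for 0.3 s.
2. the tube is fully home on the filler port, let go of (distance between tube_mid and port_home below 0.006 m and angle between the z axis of tube and the z axis of port, either way round below 0.13 rad and contact force between the fingers and tube below 0.05 N and linear speed of tube below 0.01 m/s), for 0.3 s.
At the end, for the whole second after the job is handed in: Straightedge flat on the table, both ends of its working edge within 3 mm of the mould's front face, its middle within 25 mm of the face's middle; tube on the port, its middle within 6 mm of the home point, its axis within 0.13 rad of the port's; both let go of and at rest (all of step 1 and all of step 2); the robot touches nothing.
It fails at once if a bystander is shifted by more than 30 mm (distance of any of glaze_jar, bowl, spool, brush, offcut, slip_cup from where it was at the start of the episode above 0.03 m).
It also fails if it takes over 51 s, if anything falls off the work surface, if the arm or the gripper's body presses on something with over 40 N, if the wrist force passes 120 N, or if a joint passes its speed limit or range.

## Working session

There is one attempt and no reset: what is moved stays moved. The work goes in short steps, Python scripts to look and compute and a tool call to move; the robot and the scene stay as the last step left them, time stands still between calls to the robot, and variables do not carry over. Pictures are saved under pics/ and viewed, about 8 in all and at most 12, crops included, and the job is handed in when it is done.

Besides the shell and the picture viewer there is one more tool, called after "Request:" as name(argument=value, ...), one argument or row to a line, values as JSON. play_rows: Moves the arm, as the interface text tells. Its arguments: {"type":"object","properties":{"targets":{"type":"array"},"newtons":{"type":"number"}},"required":["targets"]}

```bash
mkdir -p pics; ls; python3 - <<'E'
from bench import env, vision
import cv2
for n in("scene","top"):
    cv2.imwrite(f"pics/{n}0.png",vision.camera(n)); print(n,vision.calibration(n))
print(env.observe())
E
```

```text
pics
scene {'fx': 488.1704767609699, 'fy': 488.1704767609699, 'cx': 285.7251439241506, 'cy': 208.0994006705255, 'eye': array([ 0.94305647, -0.55925135,  0.96774334]), 'attitude': array([0.90882337, 0.3270971 , 0.09676407, 0.24017553])}
top {'fx': 399.19231846778007, 'fy': 399.19231846778007, 'cx': 281.70639218123466, 'cy': 210.31853716289922, 'eye': array([0.42875913, 0.04087709, 1.00506935]), 'attitude': array([ 0.70914959,  0.0523111 , -0.05859556, -0.70066894])}
{'time_s': 0.1, 'joints': array([-1.00438212e+00,  3.85488029e-01,  6.76193797e-03, -4.31382934e-04,
       -1.19400129e+00, -2.58626948e-01]), 'qvel': array([ 0.00089027, -0.00237561,  0.00350958,  0.00281978,  0.00013929,
       -0.00209935]), 'effort': array([ 1.71276115e-04, -3.91688991e+01,  1.87935036e+01,  4.23179984e+00,
        1.34818154e-02, -6.45164937e-05]), 'position': array([ 0.18921159, -0.59510587,  0.22156426]), 'eef_rot': array([-2.03432218e-04, -1.53208207e-01,  9.88193439e-01,  9.64907946e-04]), 'wrist_force': array([ 0.30512528,  0.58068094, -0.51417596]), 'ft_torque': array([0.00475242, 0.02893964, 0.00084282]), 'grip_width': 0.08707703159238846}
```

View pics/top0.png

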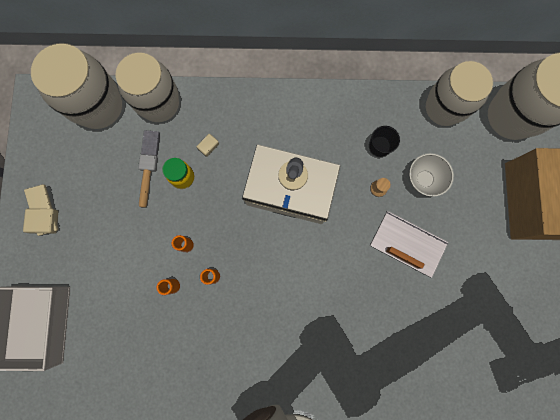

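View pics/scene0.png

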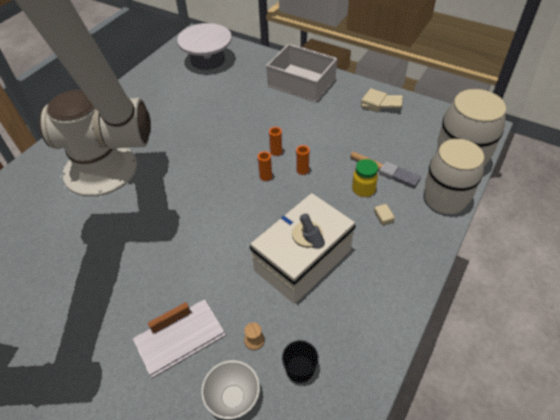

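```bash
cat > h.py <<'E'
import numpy as np, cv2
from scipy.spatial.transform import Rotation as R
from bench import env, vision
def rot(q): return R.from_quat(np.r_[q[1:],q[0]]).as_matrix()
def ray(n,p):
    c=vision.calibration(n)
    return c["eye"],rot(c["attitude"])@np.array([(p[0]-c["cx"])/c["fx"],-(p[1]-c["cy"])/c["fy"],-1])
def onz(n,p,z):
    e,d=ray(n,p); return e+d*(z-e[2])/d[2]
def proj(n,X):
    c=vision.calibration(n); v=rot(c["attitude"]).T@(np.asarray(X)-c["eye"])
    return np.array([c["cx"]-c["fx"]*v[0]/v[2],c["cy"]+c["fy"]*v[1]/v[2]])
def comps(m,amin=30):
    n,l,s,c=cv2.connectedComponentsWithStats(m.astype(np.uint8))
    return [(s[i],c[i],l==i) for i in range(1,n) if s[i,4]>=amin]
E
python3 - <<'E'
from h import *
np.set_printoptions(precision=4,suppress=True)
for n in("top","scene"):
    im=cv2.imread(f"pics/{n}0.png"); b,g,r=[im[:,:,i].astype(int) for i in range(3)]
    print(n)
    for nm,m,z in(("orange",(r>120)&(g<100)&(b<60)&(r>2*g),.08),("white",(b>150)&(r>170),0),("blue",(b>120)&(r<80),.11)):
        for s,c,k in comps(m,15):
            if nm=="white" and s[4]<400: continue
            cn=np.argwhere(k)[:,::-1].astype(np.float32)
            q=cv2.minAreaRect(cn); 
            print(nm,s,c,q[0],q[1],cv2.boxPoints(q).round(1).tolist(), [onz(n,q[0],zz)[:2].round(4).tolist() for zz in(.0,.008,.08,.11)])
im=cv2.imread("pics/top0.png")
a=cv2.resize(im[130:290,235:455],None,fx=3.6,fy=3.6,interpolation=cv2.INTER_CUBIC); cv2.imwrite("pics/a.png",a)
E
```

```text
top
white [ 243  145   97   73 3824] [291.0424 181.9074] (291.1470642089844, 180.9117889404297) (86.58521270751953, 54.08544158935547) [[242.60000610351562, 196.60000610351562], [255.6999969482422, 144.1999969482422], [339.70001220703125, 165.1999969482422], [326.6000061035156, 217.60000610351562]] [[0.665, 0.0093], [0.6632, 0.0096], [0.6462, 0.0118], [0.6392, 0.0128]]
white [ 371  214   76   63 2129] [409.1757 242.9605] (408.7537841796875, 244.97607421875) (68.88280487060547, 36.14126968383789) [[369.8999938964844, 245.1999969482422], [386.5, 213.10000610351562], [447.6000061035156, 244.6999969482422], [431.0, 276.79998779296875]] [[0.5035, -0.2886], [0.5029, -0.286], [0.4976, -0.2624], [0.4953, -0.2526]]
white [   0  288   52   83 2806] [ 27.897  324.6073] (25.499996185302734, 328.9999694824219) (50.99999237060547, 81.99998474121094) [[0.0, 370.0], [0.0, 288.0], [51.0, 288.0], [51.0, 370.0]] [[0.2892, 0.6495], [0.2903, 0.6447], [0.3003, 0.6011], [0.3045, 0.5829]]
blue [283 195   7  13  50] [285.98 201.36] (286.0882263183594, 201.14706420898438) (4.123105525970459, 12.36931705474853
[... 2543 characters left out ...]
-0.3098], [0.5467, -0.3183]]
white [219 376  31  34 712] [234.323  392.5604] (234.0, 392.5) (30.355249404907227, 29.669254302978516) [[213.5, 387.1000061035156], [238.89999389648438, 371.8999938964844], [254.5, 397.8999938964844], [229.10000610351562, 413.1000061035156]] [[0.6705, -0.327], [0.6727, -0.3289], [0.693, -0.3462], [0.7015, -0.3534]]
blue [282 216  10   8  29] [286.4138 219.7241] (286.34613037109375, 219.73074340820312) (10.261953353881836, 2.4961509704589844) [[281.3999938964844, 217.89999389648438], [282.79998779296875, 215.8000030517578], [291.29998779296875, 221.5], [289.8999938964844, 223.60000610351562]] [[0.5436, 0.0995], [0.5469, 0.0941], [0.5766, 0.0451], [0.589, 0.0246]]
```

View pics/a.png

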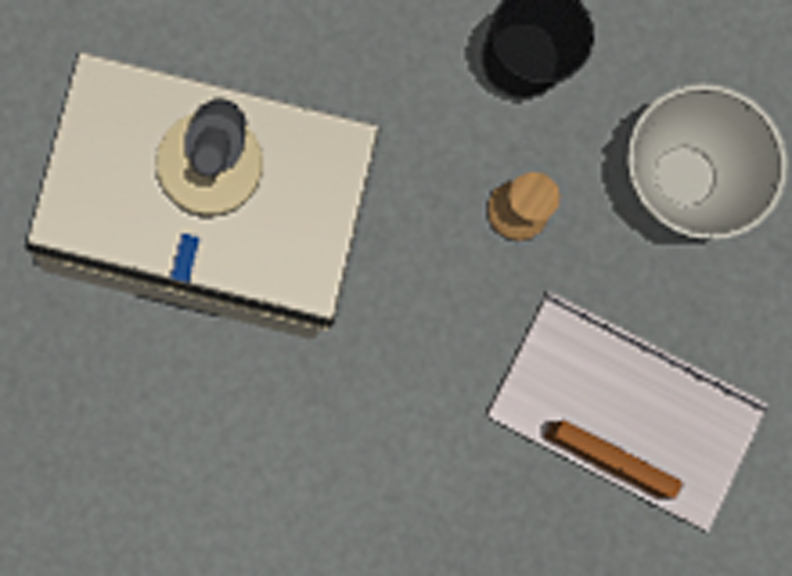

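```bash
python3 - <<'E'
from h import *
np.set_printoptions(precision=4,suppress=True)
def fit(M,W):
    M=np.array(M,float);W=np.array(W,float)
    mc,wc=M.mean(0),W.mean(0);a=M-mc;b=W-wc
    th=np.arctan2((a[:,0]*b[:,1]-a[:,1]*b[:,0]).sum(),(a*b).sum())
    c,s=np.cos(th),np.sin(th);Rm=np.array([[c,-s],[s,c]])
    t=wc-Rm@mc
    return t,th,(M@Rm.T+t-W)*1e3
u=lambda p:((p[0]+.5)/3.6-.5+235,(p[1]+.5)/3.6-.5+130)
mc=[(79,53),(377,127),(332,318),(28,240)]
W=[onz("top",u(p),.11)[:2] for p in mc]
print("mould top",*fit([(65,100),(65,-100),(-65,-100),(-65,100)]*np.array(.001),W))
sc=[(547,293),(767,406),(710,531),(489,415)]
W=[onz("top",u(p),.008)[:2] for p in sc]
print("edge top",*fit([(50,85),(50,-85),(-50,-85),(-50,85)]*np.array(.001),W))
# scene: refine hull polygon
im=cv2.imread("pics/scene0.png"); b,g,r=[im[:,:,i].astype(int) for i in range(3)]
for s,c,k in comps((b>150)&(r>170),1500):
    cs,_=cv2.findContours(k.astype(np.uint8),0,2); h=cv2.convexHull(max(cs,key=cv2.contourArea))
    print(cv2.approxPolyDP(h,4,True)[:,0].tolist())
im=cv2.imread("pics/top0.png"); hsv=cv2.cvtColor(im,cv2.COLOR_BGR2HSV)
m=((hsv[...,0]<14)|(hsv[...,0]>175))&(hsv[...,1]>150)&(hsv[...,2]>50)
for s,c,k in comps(m,30):
    cs,_=cv2.findContours(k.astype(np.uint8),0,2); ct=max(cs,key=cv2.contourArea)
    print("or",s,c,cv2.minEnclosingCircle(ct),onz("top",c,.08))
im2=np.hstack([cv2.resize(im[220:300,145:230],None,fx=4.7,fy=5,interpolation=2),cv2.resize(cv2.imread("pics/scene0.png")[110:190,245:325],None,fx=5,fy=5,interpolation=2)])
cv2.imwrite("pics/b.png",im2);print(im2.shape)
E
```

```text
mould top [0.64   0.0126] -0.23847602299547968 [[ 1.4451  0.4013]
 [ 0.8867 -1.3803]
 [-1.0617 -0.4417]
 [-1.2701  1.4207]]
edge top [ 0.5062 -0.2869] -0.47371737378129264 [[ 1.2347 -1.0668]
 [ 1.413  -1.106 ]
 [-1.2085  0.5692]
 [-1.4392  1.6036]]
[[313, 194], [353, 222], [293, 277], [251, 243]]
[[204, 300], [222, 331], [149, 373], [133, 339]]
or [387 248  37  20 198] [405.7374 257.404 ] ((405.0, 257.5), 19.500099182128906) [ 0.4688 -0.2543  0.08  ]
or [203 271   7  11  31] [205.7419 276.1935] ((207.0, 276.1499938964844), 5.246294975280762) [0.4208 0.2051 0.08  ]
or [213 270   7  13  34] [216.5294 276.0294] ((214.5, 276.0), 6.18475866317749) [0.4215 0.1806 0.08  ]
or [159 281  12   8  33] [164.2121 284.6061] ((164.5, 286.5), 5.700977325439453) [0.4009 0.2986 0.08  ]
(400, 800, 3)
```

View pics/b.png

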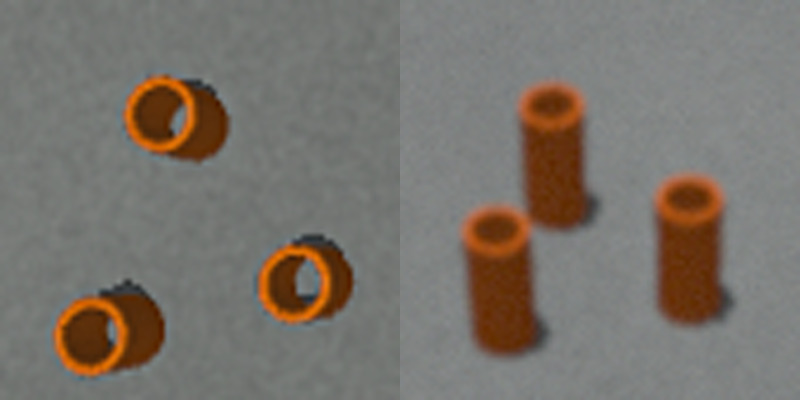

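```bash
cat >> h.py <<'E'
def tri(p,q):  # top, scene
    A=[];b=[]
    for n,x in(("top",p),("scene",q)):
        e,d=ray(n,x);d=d/np.linalg.norm(d);P=np.eye(3)-np.outer(d,d);A.append(P);b.append(P@e)
    A=np.vstack(A);b=np.hstack(b);X=np.linalg.lstsq(A,b,rcond=None)[0]
    return X,np.linalg.norm(A@X-b)*1e3
def to(X,jaw=None):
    """shift in tool axes (cm) to TCP target X, turn so that tool y lies along world angle jaw (mod pi)"""
    s=env.observe();T=rot(s["eef_rot"]);sh=T.T@(np.asarray(X)-s["position"])*100
    a=np.arctan2(T[1,1],T[0,1]); t=None
    if jaw is not None: t=-((jaw-a+np.pi/2)%np.pi-np.pi/2)
    print("t",s["time_s"],"pos",s["position"].round(4),"jawang",round(a,4),"F",s["wrist_force"].round(1),"w",round(s["grip_width"],4),"z",T[:,2].round(3),"| shift",sh.round(2),"turn",t and round(t,3))
E
python3 - <<'E'
from h import *
np.set_printoptions(precision=4,suppress=True)
print("tube",tri((178.65,242.4),(302.6,149.4)),onz("top",(178.65,242.4),.08),onz("scene",(302.6,149.4),.08))
u=lambda p:((p[0]+.5)/3.6-.5+235,(p[1]+.5)/3.6-.5+130)
for p,q in zip([(79,53),(377,127),(332,318),(28,240)],[(313,196.5),(354,222),(293,278),(250.5,243)]): print("mould",tri(u(p),q))
for p,q in zip([(547,293),(767,406),(710,531),(489,415)],[(204,301),(223,331),(149,373),(133,339)]): print("edge",tri(u(p),q))
# predicted spigot tip, given mould fit
mo=np.array([.64,.0126,0]);Rz=R.from_euler("z",-.2385).as_matrix()
print([proj(n,mo+Rz@X) for X in([-.0009,0,.1691],[.02,0,.135],[-.05,0,.11]) for n in("top","scene")])
print("rib ends",[onz("top",u(p),.042) for p in((556,424),(676,488))])
Se=R.from_euler("z",-.4737).as_matrix()
g=np.array([.5062,-.2869,0])+Se@[-.04,0,0];print(g)
to([g[0],g[1],.10],-.4737)
E
```

```text
tube (array([0.4967, 0.2702, 0.081 ]), np.float64(0.6107887427702876)) [0.4971 0.2708 0.08  ] [0.4959 0.2708 0.08  ]
mould (array([0.6668, 0.0653, 0.2102]), np.float64(46.31868449105612))
mould (array([ 0.7027, -0.0469,  0.2389]), np.float64(94.58976659429935))
mould (array([ 0.6057, -0.0604, -0.011 ]), np.float64(58.7452167468987))
mould (array([0.5615, 0.0584, 0.0286]), np.float64(127.53718898823615))
edge (array([ 0.5601, -0.2192,  0.1041]), np.float64(25.39378787036027))
edge (array([ 0.5587, -0.3001,  0.114 ]), np.float64(96.2087764508173))
edge (array([ 0.4367, -0.3704, -0.1023]), np.float64(24.311111880615705))
edge (array([ 0.4569, -0.2685, -0.0355]), np.float64(117.14432340795533))
[array([292.043 , 174.6459]), array([303.6639, 215.1579]), array([293.7705, 169.5794]), array([310.7433, 230.3557]), array([285.8854, 201.3078]), array([287.2198, 220.2041])]
rib ends [array([ 0.4939, -0.227 ,  0.042 ]), array([ 0.4523, -0.3059,  0.042 ])]
[ 0.4706 -0.2687  0.    ]
t 0.1 pos [ 0.1892 -0.5951  0.2216] jawang 1.8784 F [ 0.3  0.6 -0.5] w 0.0871 z [-0.001  0.002 -1.   ] | shift [-36.7   22.57  12.2 ] turn -0.789
```

Request:
play_rows(
  targets=[
    [[-36.8,22.7,12.2],-0.789,0],
    [[-36.8,22.7,12.2],-0.789,0],
    [[-36.8,22.7,12.2],-0.789,0],
    [[-36.8,22.7,12.2],-0.789,0],
    [[-36.8,22.7,12.2],-0.789,0],
    [[-36.8,22.7,12.2],-0.789,0],
    [[-36.8,22.7,12.2],-0.789,0],
    [[-36.8,22.7,12.2],-0.789,0],
    [[-36.8,22.7,12.2],-0.789,0],
    [[-36.8,22.7,12.2],-0.789,0],
    [[-36.8,22.7,12.2],-0.789,0],
    [[-36.8,22.7,12.2],-0.789,0],
  ],
  newtons=40,
)

```text
time_s: 1.1
position: [0.4734, -0.2632, 0.0979]
eef_rot: [-0.0, -0.524, 0.852, 0.002]
wrist_force: [-0.1, 0.1, -0.8]
grip_width: 0.0871
```

```bash
python3 -c "
from h import *
to([.472,-.268,.015],-.4737)"
```

```text
t 1.1 pos [ 0.4734 -0.2632  0.0979] jawang 2.6731 F [-0.1  0.1 -0.8] w 0.0871 z [-0.003  0.003 -1.   ] | shift [ 0.5  -0.13  8.29] turn 0.005
```

Request:
play_rows(
  targets=[
    [[0.4,-0.1,3],0,0],
    [[0.4,-0.1,6],0,0],
    [[0.4,-0.1,8.2],0,0.3],
    [[0.4,-0.1,8.2],0,0.7],
    [[0.4,-0.1,8.2],0,1],
    [[0.4,-0.1,8.2],0,1],
    [[0.4,-0.1,8.2],0,1],
    [[0.4,-0.1,8.2],0,1],
    [[0.4,-0.1,8.2],0,1],
    [[0.4,-0.1,8.2],0,1],
  ],
  newtons=40,
)

```text
time_s: 1.93
position: [0.4726, -0.2672, 0.0168]
eef_rot: [0.0, -0.524, 0.852, 0.001]
wrist_force: [-0.0, -0.1, -0.2]
grip_width: 0.0414
```

```bash
python3 -c "
from h import *
to([.472,-.268,.03],-.4737)"
```

```text
t 1.9333 pos [ 0.4726 -0.2672  0.0168] jawang 2.673 F [-0.  -0.1 -0.2] w 0.0414 z [-0.001  0.002 -1.   ] | shift [ 0.1   0.02 -1.32] turn 0.005
```

Request:
play_rows(
  targets=[
    [[0,0,0],0,1],
    [[0,0,0],0,1],
    [[0,0,0],0,1],
    [[0,0,0],0,1],
    [[0,0,0],0,1],
    [[0,0,0],0,1],
    [[0,0,0],0,1],
    [[0,0,-0.4],0,1],
    [[0,0,-0.8],0,1],
    [[0,0,-1.2],0,1],
    [[0,0,-1.5],0,1],
    [[0,0,-1.5],0,1],
  ],
)

```text
time_s: 2.93
position: [0.4731, -0.2674, 0.0325]
eef_rot: [0.001, -0.524, 0.852, 0.001]
wrist_force: [0.2, -0.1, -2.9]
grip_width: 0.014
```

```bash
python3 - <<'E'
from h import *
mo=np.array([.64,.0126,0]);Rz=R.from_euler("z",-.2385).as_matrix()
g=mo+Rz@[-.065-.015-.09,0,0]; print(g)
to([g[0],g[1],.032],-.2385)
cv2.imwrite("pics/s1.png",vision.camera("top"))
E
```

```text
[0.47481212 0.05276171 0.        ]
t 2.9333 pos [ 0.4731 -0.2674  0.0325] jawang 2.6732 F [ 0.2 -0.1 -2.9] w 0.014 z [ 0.     0.002 -1.   ] | shift [-28.64  14.3    0.12] turn -0.23
```

View pics/s1.png

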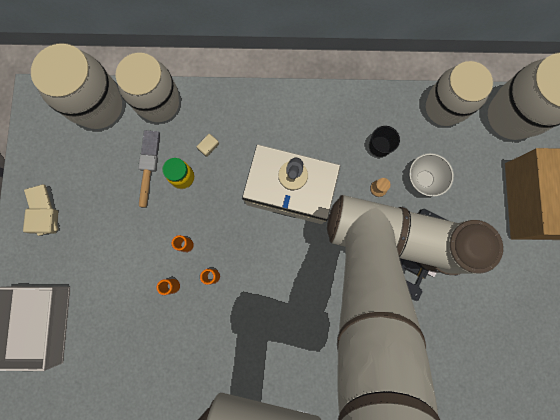

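Request:
play_rows(
  targets=[
    [[0,3,0],-0.08,1],
    [[0,6,0],-0.16,1],
    [[0,9,0],-0.23,1],
    [[0,12,0],-0.23,1],
    [[-3,14.3,0],-0.23,1],
    [[-7,14.3,0],-0.23,1],
    [[-11,14.3,0],-0.23,1],
    [[-15,14.3,0],-0.23,1],
    [[-19,14.3,0],-0.23,1],
    [[-23,14.3,0],-0.23,1],
    [[-27,14.3,0],-0.23,1],
    [[-28.6,14.3,0],-0.23,1],
  ],
)

```text
time_s: 3.98
position: [0.4785, 0.0572, 0.0337]
eef_rot: [0.004, -0.62, 0.785, -0.0]
wrist_force: [1.5, -0.9, -3.0]
grip_width: 0.014
```

Request:
play_rows(
  targets=[
    [[0,0,0],0,1],
    [[0,0,0],0,1],
  ],
)

```text
time_s: 4.15
position: [0.4791, 0.0583, 0.0336]
eef_rot: [0.004, -0.621, 0.784, -0.0]
wrist_force: [-0.6, 0.0, -2.9]
grip_width: 0.0137
```

```bash
python3 - <<'E'
from h import *
to([.4748,.0528,.0168],-.2385)
cv2.imwrite("pics/s2.png",np.hstack([cv2.resize(vision.camera("top")[140:300,220:360],(400,457),interpolation=2),cv2.resize(vision.camera("scene")[130:330,190:365],(400,457),interpolation=2)]))
E
```

```text
t 4.15 pos [0.4791 0.0583 0.0336] jawang 2.9101 F [-0.6  0.  -2.9] w 0.0137 z [ 0.006  0.005 -1.   ] | shift [0.64 0.3  1.68] turn 0.007
```

View pics/s2.png

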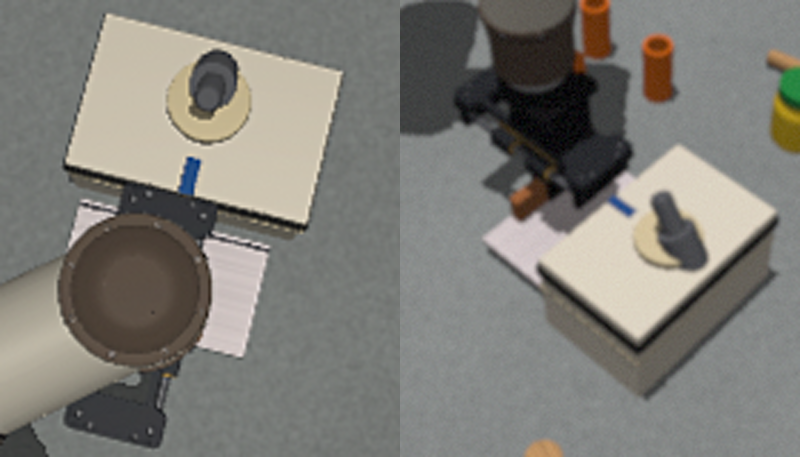

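```bash
python3 - <<'E'
from h import *
mo=np.array([.64,.0126,0]);Rz=R.from_euler("z",-.2385).as_matrix()
for p in((248,211),(314.5,225.75)): print(Rz.T@(onz("top",p,.0245)-mo))
E
```

```text
[-0.08167652  0.08730562  0.0245    ]
[-0.07646798 -0.08152067  0.0245    ]
```

Request:
play_rows(
  targets=[
    [[0.3,0,0.6],0.02,1],
    [[0.3,0,1.1],0.02,1],
    [[0.3,0,1.5],0.02,1],
    [[0.3,0,1.7],0.02,1],
    [[0.3,0,1.7],0.02,1],
    [[0.3,0,1.7],0.02,0.4],
    [[0.3,0,1.7],0.02,0.4],
    [[0.3,0,1.7],0.02,0.4],
    [[0.3,0,1.7],0.02,0.4],
    [[0.3,0,1.7],0.02,0.4],
  ],
)

```text
time_s: 5.08
position: [0.4767, 0.0534, 0.0163]
eef_rot: [0.003, -0.612, 0.791, 0.0]
wrist_force: [-1.0, 0.2, 0.3]
grip_width: 0.0392
```

```bash
python3 - <<'E'
from h import *
mo=np.array([.64,.0126,0]);Rz=R.from_euler("z",-.2385).as_matrix()
g=mo+Rz@[-.065-.09-.012-.035,0.0,0]; 
to([g[0],g[1],.075],-.2385+np.pi/2)
E
```

```text
t 5.0833 pos [0.4767 0.0534 0.0163] jawang 2.887 F [-1.   0.2  0.3] w 0.0392 z [ 0.004  0.004 -1.   ] | shift [ 0.13  3.36 -5.88] turn 1.555
```

Request:
play_rows(
  targets=[
    [[0,0,-2],0,0.4],
    [[0,0.5,-4.5],0.1,0.4],
    [[0.1,3.4,-5.9],0.22,0.4],
    [[0.1,3.4,-5.9],0.34,0.4],
    [[0.1,3.4,-5.9],0.46,0.4],
    [[0.1,3.4,-5.9],0.58,0.4],
    [[0.1,3.4,-5.9],0.7,0.4],
    [[0.1,3.4,-5.9],0.82,0.4],
    [[0.1,3.4,-5.9],0.94,0.4],
    [[0.1,3.4,-5.9],1.06,0.4],
    [[0.1,3.4,-5.9],1.18,0.4],
    [[0.1,3.4,-5.9],1.3,0.4],
  ],
)

```text
time_s: 6.08
position: [0.4434, 0.0608, 0.0751]
eef_rot: [0.002, -0.005, 1.0, 0.002]
wrist_force: [-0.2, 0.1, -0.8]
grip_width: 0.0517
```

```bash
python3 - <<'E'
from h import *
mo=np.array([.64,.0126,0]);Rz=R.from_euler("z",-.2385).as_matrix()
g=mo+Rz@[-.065-.09-.012-.035,0.0,0]; 
to([g[0],g[1],.030],-.2385+np.pi/2)
E
```

```text
t 6.0833 pos [0.4434 0.0608 0.0751] jawang 1.5813 F [-0.2  0.1 -0.8] w 0.0517 z [ 0.004  0.004 -1.   ] | shift [-0.01 -0.07  4.51] turn 0.249
```

Request:
play_rows(
  targets=[
    [[0,0,1.5],0.12,0.5],
    [[0,0,3.5],0.249,0.5],
    [[0,0,5.5],0.249,0.5],
    [[0,0,5.5],0.249,0.5],
  ],
)

```text
time_s: 6.42
position: [0.4414, 0.06, 0.0174]
eef_rot: [-0.001, 0.119, 0.993, 0.0]
wrist_force: [-0.4, 0.8, 0.7]
grip_width: 0.0445
```

Request:
play_rows(
  targets=[
    [[-0.5,0,0],0,0.5],
    [[-1.0,0,0],0,0.5],
    [[-1.3,0,0],0,0.5],
    [[-1.6,0,0],0,0.5],
    [[-1.8,0,0],0,0.5],
    [[-2.0,0,0],0,0.5],
    [[-2.2,0,0],0,0.5],
  ],
)

```text
time_s: 7.0
position: [0.4623, 0.0545, 0.0176]
eef_rot: [-0.002, 0.119, 0.993, 0.0]
wrist_force: [-2.5, 0.5, 2.9]
grip_width: 0.0438
```

```bash
python3 - <<'E'
from h import *
mo=np.array([.64,.0126,0]);Rz=R.from_euler("z",-.2385).as_matrix()
g=mo+Rz@[-.065-.09-.017,0.0,0]; 
to([g[0],g[1],.020],-.2385+np.pi/2)
E
```

```text
t 7.0 pos [0.4623 0.0545 0.0176] jawang 1.3313 F [-2.5  0.5  2.9] w 0.0438 z [-0.003  0.001 -1.   ] | shift [-1.06  0.12 -0.25] turn -0.001
```

Request:
play_rows(
  targets=[
    [[-0.2,0,-0.1],0,0.5],
    [[-0.4,0,-0.1],0,0.5],
    [[-0.55,0,-0.1],0,0.5],
    [[-0.7,0,-0.1],0,0.5],
    [[-0.8,0,-0.1],0,0.5],
    [[-0.9,0,-0.1],0,0.5],
  ],
)

```text
time_s: 7.5
position: [0.4709, 0.0523, 0.0186]
eef_rot: [-0.002, 0.119, 0.993, 0.0]
wrist_force: [-3.5, 0.8, 2.6]
grip_width: 0.0438
```

Request:
play_rows(
  targets=[
    [[-0.1,0,0],0,0.5],
    [[-0.2,0,0],0,0.5],
    [[-0.3,0,0],0,0.5],
  ],
)

```text
time_s: 7.75
position: [0.471, 0.0515, 0.0181]
eef_rot: [-0.005, 0.12, 0.993, -0.001]
wrist_force: [-12.4, 7.7, 7.1]
grip_width: 0.0436
```

```bash
python3 - <<'E'
from h import *
mo=np.array([.64,.0126,0]);Rz=R.from_euler("z",-.2385).as_matrix()
g=mo+Rz@[-.065-.09-.017,0.0,0]; 
to([g[0],g[1],.020],-.2385+np.pi/2)
cv2.imwrite("pics/s3.png",cv2.resize(vision.camera("top")[140:270,220:350],None,fx=4.5,fy=4.5,interpolation=2))
E
```

```text
t 7.75 pos [0.471  0.0515 0.0181] jawang 1.3309 F [-12.4   7.7   7.1] w 0.0436 z [-0.009 -0.    -1.   ] | shift [-0.14  0.21 -0.19] turn -0.001
```

View pics/s3.png

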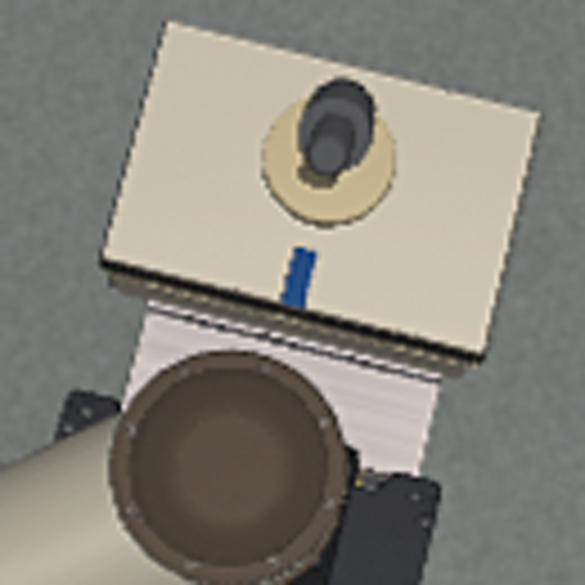

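Request:
play_rows(
  targets=[
    [[1,0,0],0,0.5],
    [[2.5,0,0],0,0.4],
    [[3,0,-3],0,0.2],
    [[3,0,-6],0,0],
    [[3,0,-10],0,0],
    [[3,0,-13],0,0],
  ],
)

```text
time_s: 8.3
position: [0.4442, 0.0591, 0.1513]
eef_rot: [-0.002, 0.119, 0.993, 0.0]
wrist_force: [1.2, 0.1, -0.4]
grip_width: 0.069
```

```bash
python3 - <<'E'
from h import *
mo=np.array([.64,.0126,0]);Rz=R.from_euler("z",-.2385).as_matrix()
for p in((147,303),(440,378)): print(Rz.T@(onz("top",((p[0]+.5)/4.5-.5+220,(p[1]+.5)/4.5-.5+140),.008)-mo))
to([.4967,.2705,.15],-.2385+np.pi/2)
to([.4967,.2705,.041],-.2385+np.pi/2)
E
```

```text
[-0.06676406  0.08137576  0.008     ]
[-0.06711221 -0.08829514  0.008     ]
t 8.3 pos [0.4442 0.0591 0.1513] jawang 1.3321 F [ 1.2  0.1 -0.4] w 0.069 z [-0.005  0.001 -1.   ] | shift [-0.1  21.78  0.12] turn -0.0
t 8.3 pos [0.4442 0.0591 0.1513] jawang 1.3321 F [ 1.2  0.1 -0.4] w 0.069 z [-0.005  0.001 -1.   ] | shift [-0.15 21.78 11.02] turn -0.0
```

Request:
play_rows(
  targets=[
    [[0,4,0],0,0],
    [[-0.1,8,0],0,0],
    [[-0.1,12,0],0,0],
    [[-0.1,16,0],0,0],
    [[-0.1,20,0],0,0],
    [[-0.1,21.8,0],0,0],
    [[-0.1,21.8,0.5],0,0],
    [[-0.1,21.8,0.5],0,0],
  ],
)

```text
time_s: 8.97
position: [0.4963, 0.2714, 0.1448]
eef_rot: [-0.003, 0.118, 0.993, -0.0]
wrist_force: [-0.3, -0.5, -0.7]
grip_width: 0.0867
```

```bash
python3 - <<'E'
from h import *
to([.4967,.2705,.041],-.2385+np.pi/2)
E
```

```text
t 8.9667 pos [0.4963 0.2714 0.1448] jawang 1.3333 F [-0.3 -0.5 -0.7] w 0.0867 z [-0.006  0.    -1.   ] | shift [-0.12 -0.07 10.38] turn 0.001
```

Request:
play_rows(
  targets=[
    [[-0.1,0,3.5],0,0],
    [[-0.1,0,7],0,0],
    [[-0.1,0,10.4],0,0.2],
    [[-0.1,0,10.4],0,1],
    [[-0.1,0,10.4],0,1],
    [[-0.1,0,10.4],0,1],
    [[-0.1,0,10.4],0,1],
    [[-0.1,0,10.4],0,1],
    [[-0.1,0,10.4],0,1],
    [[-0.1,0,10.4],0,1],
    [[-0.1,0,10.4],0,1],
    [[-0.1,0,10.4],0,1],
  ],
  newtons=5,
)

```text
time_s: 9.97
position: [0.4969, 0.2713, 0.0415]
eef_rot: [-0.002, 0.118, 0.993, 0.0]
wrist_force: [-1.1, 0.0, 3.4]
grip_width: 0.0365
```

Request:
play_rows(
  targets=[
    [[0,0,0],0,1],
    [[0,0,-2],0,1],
    [[0,0,-5],0,1],
    [[0,0,-9],0,1],
    [[0,0,-13],0,1],
    [[0,0,-17],0,1],
    [[0,0,-19],0,1],
    [[0,0,-19],0,1],
  ],
)

```text
time_s: 10.63
position: [0.5002, 0.2729, 0.2377]
eef_rot: [0.002, 0.118, 0.993, 0.004]
wrist_force: [0.6, 0.4, -0.8]
grip_width: 0.0361
```

```bash
python3 - <<'E'
from h import *
mo=np.array([.64,.0126,0]);Rz=R.from_euler("z",-.2385).as_matrix()
# tube vertical: bottom = TCP z -.041; want bottom at mould (3mm, 0, z 195) (20mm above upper corner)
g=mo+Rz@[.003,0,.195+.041]
to(g,-.2385+np.pi/2)
E
```

```text
t 10.6333 pos [0.5002 0.2729 0.2377] jawang 1.3344 F [ 0.6  0.4 -0.8] w 0.0361 z [ 0.005  0.008 -1.   ] | shift [-19.99 -22.03   0.03] turn 0.002
```

Request:
play_rows(
  targets=[
    [[-2,-2,0],0,1],
    [[-4.5,-5,0],0,1],
    [[-7,-7.7,0],0,1],
    [[-9.5,-10.4,0],0,1],
    [[-12,-13.2,0],0,1],
    [[-14.5,-16,0],0,1],
    [[-17,-18.7,0],0,1],
    [[-18.5,-20.4,0],0,1],
    [[-19.5,-21.5,0],0,1],
    [[-20,-22,0],0,1],
    [[-20,-22,0],0,1],
    [[-20,-22,0],0,1],
  ],
)

```text
time_s: 11.63
position: [0.6427, 0.0129, 0.2357]
eef_rot: [0.001, 0.118, 0.993, 0.004]
wrist_force: [-0.7, 0.2, -1.4]
grip_width: 0.0363
```

```bash
python3 - <<'E'
from h import *
mo=np.array([.64,.0126,0]);Rz=R.from_euler("z",-.2385).as_matrix()
g=mo+Rz@[.003,0,.195+.041]
to(g,-.2385+np.pi/2)
t=vision.camera("top")[130:260,230:360];s=vision.camera("scene")[140:270,240:370]
cv2.imwrite("pics/s4.png",np.hstack([cv2.resize(x,(400,400),interpolation=2) for x in(t,s)]))
s=env.observe();T=rot(s["eef_rot"]);b=s["position"]+[0,0,-.041]
print("pred tube bottom, tip",proj("scene",b),proj("scene",mo+Rz@[-.0009,0,.1691]), proj("scene",mo+Rz@[.02,0,.135]))
E
```

```text
t 11.6333 pos [0.6427 0.0129 0.2357] jawang 1.3347 F [-0.7  0.2 -1.4] w 0.0363 z [ 0.004  0.008 -1.   ] | shift [-0.04 -0.1  -0.03] turn 0.002
pred tube bottom, tip [305.45681602 207.53320684] [303.66385672 215.15786795] [310.74329821 230.35573913]
```

View pics/s4.png

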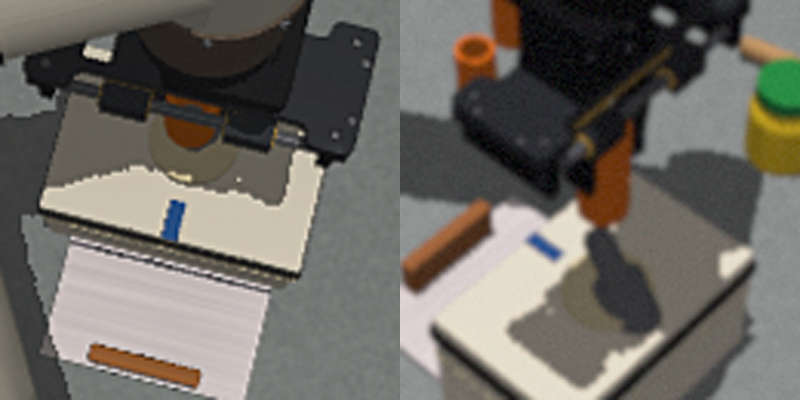

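Request:
play_rows(
  targets=[
    [[0,-0.1,0.5],0,1],
    [[0,-0.1,1.0],0,1],
    [[0,-0.1,1.5],0,1],
    [[0,-0.1,1.9],0,1],
    [[0,-0.1,2.3],0,1],
    [[0,-0.1,2.6],0,1],
    [[0,-0.1,2.8],0,1],
    [[0,-0.1,2.8],0,1],
  ],
)

```text
time_s: 12.4
position: [0.6423, 0.0125, 0.2079]
eef_rot: [0.001, 0.117, 0.993, 0.004]
wrist_force: [-1.3, -1.0, -0.6]
grip_width: 0.036
```

```bash
python3 - <<'E'
from h import *
mo=np.array([.64,.0126,0]);Rz=R.from_euler("z",-.2385).as_matrix()
g=mo+Rz@[.003,0,.167+.041]
to(g,-.2385+np.pi/2)
a=np.array([-np.sin(.55),0,np.cos(.55)]);sh=np.array([20,0,135.])
# grasp point 60 mm up tube; depth d at tip; tilt f about tip, tube axis passing tip centre + offset going to 0
for d,f,o in((8,0,4),(9,.12,3),(10,.25,2),(11,.38,1),(12,.55,0),(20,.55,0),(30,.55,0),(40,.55,0)):
    ax=np.array([-np.sin(f),0,np.cos(f)])
    G=sh+40*a+ (60-d)*ax+np.array([o,0,0])
    if f==0: G=np.array([3,0,167+60.])
    print(d,f,(G-[0,0,19]).round(1))   # TCP in mould frame
s=env.observe();print("now",(Rz.T@(s["position"]-mo)*1e3).round(1))
E
```

```text
t 12.4 pos [0.6423 0.0125 0.2079] jawang 1.3359 F [-1.3 -1.  -0.6] w 0.036 z [ 0.004  0.007 -1.   ] | shift [-0.07 -0.04 -0.01] turn 0.004
8 0 [  3.   0. 208.]
9 0.12 [ -4.    0.  200.7]
10 0.25 [-11.3   0.  198.5]
11 0.38 [-18.1   0.  195.6]
12 0.55 [-26.   0. 191.]
20 0.55 [-21.8   0.  184.2]
30 0.55 [-16.6   0.  175.7]
40 0.55 [-11.4   0.  167.2]
now [  2.3   0.4 207.9]
```

Request:
play_rows(
  targets=[
    [[0.2,0,0.1],0,1],
    [[0.4,0,0.25],0,1],
    [[0.6,0,0.4],0,1],
    [[0.8,0,0.55],0,1],
    [[1.0,0,0.7],0,1],
    [[1.2,0,0.85],0,1],
    [[1.4,0,1.0],0,1],
    [[1.4,0,1.0],0,1],
  ],
  newtons=4,
)

```text
time_s: 13.07
position: [0.6279, 0.0158, 0.1974]
eef_rot: [0.001, 0.117, 0.993, 0.004]
wrist_force: [0.3, -2.0, 0.0]
grip_width: 0.0366
```

```bash
python3 - <<'E'
from h import *
mo=np.array([.64,.0126,0]);Rz=R.from_euler("z",-.2385).as_matrix()
to(mo+Rz@[-.026,0,.191],-.2385+np.pi/2)
s=env.observe();print("now",(Rz.T@(s["position"]-mo)*1e3).round(1))
s=vision.camera("scene")[130:260,240:370]
cv2.imwrite("pics/s5.png",cv2.resize(s,(500,500),interpolation=2))
E
```

```text
t 13.0667 pos [0.6279 0.0158 0.1974] jawang 1.3359 F [ 0.3 -2.   0. ] w 0.0366 z [ 0.002  0.007 -1.   ] | shift [ 1.35 -0.03  0.64] turn 0.004
now [-12.5   0.3 197.4]
```

View pics/s5.png

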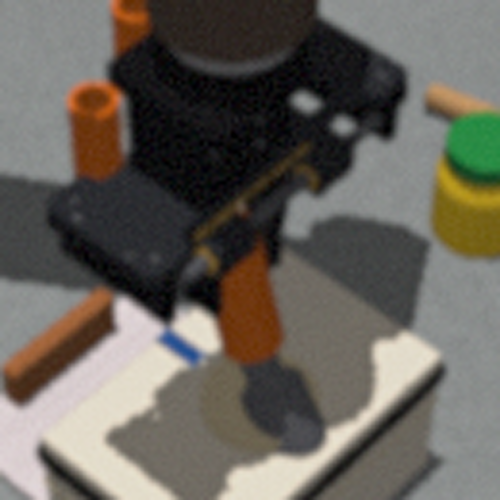

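Request:
play_rows(
  targets=[
    [[0.25,0,0.1],0,1],
    [[0.5,0,0.25],0,1],
    [[0.75,0,0.35],0,1],
    [[1.0,0,0.5],0,1],
    [[1.2,0,0.6],0,1],
    [[1.3,0,0.7],0,1],
    [[1.3,0,0.8],0,1],
  ],
)

```text
time_s: 13.7
position: [0.6152, 0.019, 0.1895]
eef_rot: [0.001, 0.117, 0.993, 0.004]
wrist_force: [-0.7, -1.9, 0.3]
grip_width: 0.0373
```

```bash
python3 - <<'E'
from h import *
mo=np.array([.64,.0126,0]);Rz=R.from_euler("z",-.2385).as_matrix()
to(mo+Rz@[-.0114,0,.1672],-.2385+np.pi/2)
s=env.observe();print("now",(Rz.T@(s["position"]-mo)*1e3).round(1))
E
```

```text
t 13.7 pos [0.6152 0.019  0.1895] jawang 1.3361 F [-0.7 -1.9  0.3] w 0.0373 z [ 0.002  0.007 -1.   ] | shift [-1.42 -0.06  2.23] turn 0.004
now [-25.6   0.4 189.5]
```

Request:
play_rows(
  targets=[
    [[-0.2,0,0.33],0,1],
    [[-0.4,-0.05,0.65],0,1],
    [[-0.6,-0.05,1.0],0,1],
    [[-0.8,-0.05,1.3],0,1],
    [[-1.0,-0.05,1.63],0,1],
    [[-1.2,-0.05,1.95],0,1],
    [[-1.35,-0.05,2.2],0,1],
    [[-1.4,-0.05,2.3],0,1],
  ],
)

```text
time_s: 14.37
position: [0.6286, 0.015, 0.1665]
eef_rot: [0.0, 0.117, 0.993, 0.003]
wrist_force: [-2.4, -3.0, 5.8]
grip_width: 0.0369
```

```bash
python3 - <<'E'
from h import *
mo=np.array([.64,.0126,0]);Rz=R.from_euler("z",-.2385).as_matrix()
to(mo+Rz@[-.0114,0,.1672],-.2385+np.pi/2)
s=vision.camera("scene")[130:260,240:370]
cv2.imwrite("pics/s6.png",cv2.resize(s,(500,500),interpolation=2))
a=[mo+Rz@(np.array([.02,0,.135])+d*np.array([-np.sin(.55),0,np.cos(.55)])) for d in(0,.08)]
print([(proj("scene",x)-[240,130])*500/130 for x in a])
E
```

```text
t 14.3667 pos [0.6286 0.015  0.1665] jawang 1.336 F [-2.4 -3.   5.8] w 0.0369 z [ 0.001  0.007 -1.   ] | shift [-0.03  0.04 -0.06] turn 0.004
[array([272.0896085 , 385.98361203]), array([216.71250559, 267.12933399])]
```

View pics/s6.png

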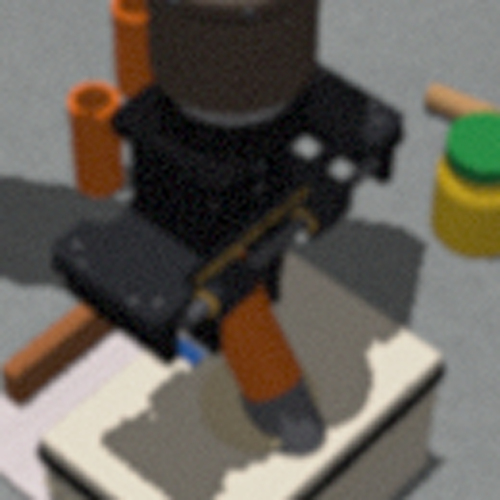

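Request:
play_rows(
  targets=[
    [[-0.1,0,0.15],0,1],
    [[-0.2,0,0.3],0,1],
    [[-0.25,0,0.4],0,1],
    [[-0.25,0,0.4],0,1],
  ],
)

```text
time_s: 14.75
position: [0.6314, 0.0146, 0.1632]
eef_rot: [0.001, 0.117, 0.993, 0.004]
wrist_force: [-1.5, -2.4, 3.2]
grip_width: 0.0369
```

Request:
play_rows(
  targets=[
    [[0,0,0],0,0.5],
    [[0,0,0],0,0],
    [[0,0,0],0,0],
    [[0,0,0],0,0],
    [[0,0,0],0,0],
    [[0,0,-2],0,0],
    [[0,0,-5],0,0],
    [[0,0,-9],0,0],
    [[3,0,-12],0,0],
    [[7,0,-12],0,0],
    [[11,0,-12],0,0],
    [[15,0,-12],0,0],
  ],
)

```text
time_s: 15.75
position: [0.4838, 0.0489, 0.2832]
eef_rot: [0.001, 0.117, 0.993, 0.004]
wrist_force: [-0.0, 1.2, -0.2]
grip_width: 0.0866
```

Request:
play_rows(
  targets=[
    [[0,4,0],0,0],
    [[0,8,0],0,0],
    [[0,12,0],0,0],
    [[0,16,0],0,0],
    [[0,20,0],0,0],
    [[0,20,0],0,0],
    [[0,20,0],0,0],
  ],
)

```text
time_s: 16.33
position: [0.5303, 0.2455, 0.2836]
eef_rot: [0.0, 0.116, 0.993, 0.004]
wrist_force: [-0.7, -0.6, -1.0]
grip_width: 0.0868
```

```bash
python3 - <<'E'
from h import *
mo=np.array([.64,.0126,0]);Rz=R.from_euler("z",-.2385).as_matrix()
to(mo+Rz@[-.0114,0,.1672],-.2385+np.pi/2)
T=vision.camera("top");S=vision.camera("scene");cv2.imwrite("pics/T7.png",T);cv2.imwrite("pics/S7.png",S)
t=T[130:270,230:370];s=S[150:290,230:370]
cv2.imwrite("pics/s7.png",np.hstack([cv2.resize(x,(400,400),interpolation=2) for x in(t,s)]))
a=[mo+Rz@(np.array([.02,0,.135])+d*np.array([-np.sin(.55),0,np.cos(.55)])) for d in(0,.04,.08)]
print([(proj("top",x)-[230,130])*400/140 for x in a],[(proj("scene",x)-[230,150])*400/140+[400,0] for x in a])
E
```

```text
t 16.3333 pos [0.5303 0.2455 0.2836] jawang 1.3381 F [-0.7 -0.6 -1. ] w 0.0868 z [ 0.002  0.007 -1.   ] | shift [-14.9  -20.21  11.49] turn 0.006
[array([182.20139325, 113.08403458]), array([177.26321206, 127.56864536]), array([171.88164874, 143.35377905])] [array([630.69513774, 229.58782608]), array([610.46065239, 186.15913406]), array([589.55786129, 141.29607668])]
```

View pics/s7.png

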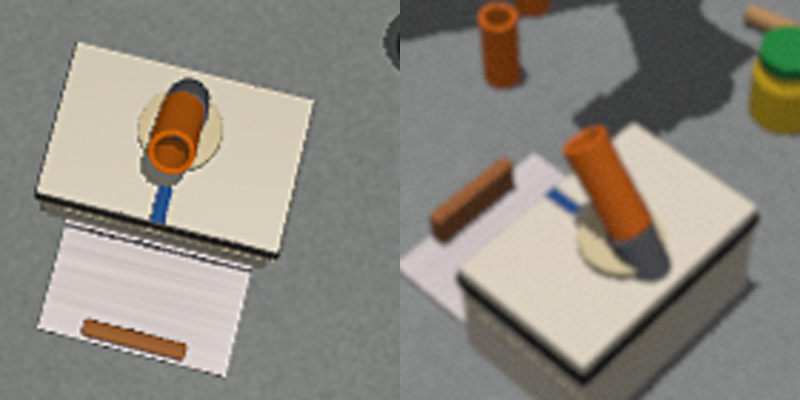

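```bash
python3 - <<'E'
from h import *
np.set_printoptions(precision=4,suppress=True)
mo=np.array([.64,.0126,0]);Rz=R.from_euler("z",-.2385).as_matrix()
T=cv2.imread("pics/T7.png");S=cv2.imread("pics/S7.png")
C=[]
for n,im,(x0,y0,x1,y1) in(("top",T,(275,165,310,200)),("scene",S,(280,185,330,245))):
    hsv=cv2.cvtColor(im,cv2.COLOR_BGR2HSV)
    m=((hsv[...,0]<14))&(hsv[...,1]>150)&(hsv[...,2]>50);k=np.zeros_like(m);k[y0:y1,x0:x1]=m[y0:y1,x0:x1]
    h=hsv[...,2]; br=k&(h>185)
    p=np.argwhere(br)[:,::-1].astype(np.float32); print(n,k.sum(),br.sum())
    e=cv2.fitEllipse(cv2.convexHull(p)) if len(p)>6 else None; print(e)
X,r=tri((289.9,182.5),(295.1,198.3)); print("top end in mould",Rz.T@(X-mo)*1e3,r,"exp",[-21.8,0,203.2])
big=np.hstack([cv2.resize(T[150:206,268:316],(400,467),interpolation=2),cv2.resize(S[185:255,275:335],(400,467),interpolation=2)])
for i,n in((0,"top"),(1,"scene")):
    for d in(0,.08):
        for t in np.linspace(0,2*np.pi,60):
            r_=.018
            X=mo+Rz@(np.array([.02,0,.135])+d*np.array([-np.sin(.55),0,np.cos(.55)])+r_*(np.cos(t)*np.array([np.cos(.55),0,np.sin(.55)])+np.sin(t)*np.array([0,1,0])))
            p=proj(n,X); q=((p-[268,150]+.5)*400/48) if i==0 else ((p-[275,185]+.5)*400/60+[400,0])
            cv2.circle(big,tuple(int(v) for v in q),1,(255,255,0),-1)
cv2.imwrite("pics/s8.png",big)
E
```

```text
top 60 6
None
scene 593 0
None
top end in mould [-26.2389  -0.087  203.187 ] 1.0486017293566652 exp [-21.8, 0, 203.2]
```

View pics/s8.png

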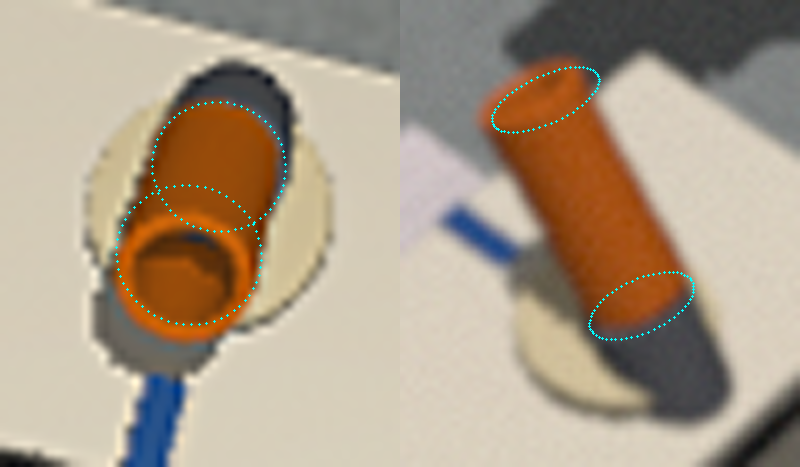

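```bash
python3 - <<'E'
from h import *
mo=np.array([.64,.0126,0]);Rz=R.from_euler("z",-.2385).as_matrix()
to(mo+Rz@[-.012,0,.240],-.2385+np.pi/2)
E
```

```text
t 16.4333 pos [0.5302 0.2433 0.2845] jawang 1.3356 F [-0.7  0.2 -0.3] w 0.0869 z [ 0.002  0.008 -1.   ] | shift [-14.85 -19.91   4.31] turn 0.003
```

Request:
play_rows(
  targets=[
    [[-3,-4,0],0,1],
    [[-6,-8,0],0,1],
    [[-9,-12,0],0,1],
    [[-12,-16,0],0,1],
    [[-14.9,-19.9,0],0,1],
    [[-14.9,-19.9,0],0,1],
    [[-14.9,-19.9,0],0,1],
    [[-14.9,-19.9,0],0,1],
    [[-14.9,-19.9,1],0,1],
    [[-14.9,-19.9,2.5],0,1],
    [[-14.9,-19.9,4.3],0,1],
    [[-14.9,-19.9,4.3],0,1],
  ],
)

```text
time_s: 17.43
position: [0.6258, 0.0163, 0.2359]
eef_rot: [-0.003, 0.117, 0.993, 0.003]
wrist_force: [-0.7, -0.1, -1.2]
grip_width: 0.0152
```

Request:
play_rows(
  targets=[
    [[0,0,0.7],0,1],
    [[0,0,1.4],0,1],
    [[0,0,2.0],0,1],
    [[0,0,2.3],0,1],
  ],
)

```text
time_s: 17.77
position: [0.6254, 0.0169, 0.2122]
eef_rot: [-0.003, 0.117, 0.993, 0.003]
wrist_force: [-0.5, 0.8, 0.4]
grip_width: 0.0004
```

```bash
python3 - <<'E'
from h import *
mo=np.array([.64,.0126,0]);Rz=R.from_euler("z",-.2385).as_matrix()
to(mo+Rz@[-.012,0,.212],-.2385+np.pi/2)
E
```

```text
t 17.7667 pos [0.6254 0.0169 0.2122] jawang 1.3369 F [-0.5  0.8  0.4] w 0.0004 z [-0.006  0.008 -1.   ] | shift [-0.32 -0.07  0.02] turn 0.005
```

Request:
play_rows(
  targets=[
    [[-0.1,0,0.15],0,1],
    [[-0.2,0,0.3],0,1],
    [[-0.25,0,0.4],0,1],
  ],
)

```text
time_s: 18.02
position: [0.6295, 0.0163, 0.2117]
eef_rot: [-0.001, 0.116, 0.993, 0.003]
wrist_force: [-2.6, 1.3, 12.1]
grip_width: 0.0005
```

Request:
play_rows(
  targets=[
    [[-0.1,0,0.15],0,1],
    [[-0.2,0,0.3],0,1],
  ],
)

```text
time_s: 18.18
position: [0.6333, 0.016, 0.2123]
eef_rot: [0.003, 0.116, 0.993, 0.004]
wrist_force: [-3.7, 2.4, 15.1]
grip_width: 0.0005
```

Request:
play_rows(
  targets=[
    [[0,0,-2],0,1],
    [[0,0,-5],0,1],
    [[0,0,-8],0,1],
    [[3,3,-8],0,1],
    [[6,6,-8],0,1],
    [[9,9,-8],0,1],
    [[12,12,-8],0,1],
    [[15,16,-8],0,1],
    [[15,20,-8],0,1],
    [[15,20,-8],0,1],
    [[15,20,-8],0,1],
    [[15,20,-8],0,1],
  ],
)

```text
time_s: 19.18
position: [0.5327, 0.2448, 0.293]
eef_rot: [0.002, 0.115, 0.993, 0.004]
wrist_force: [0.3, -0.5, 0.8]
grip_width: 0.0005
```

```bash
python3 - <<'E'
from h import *
T=vision.camera("top");S=vision.camera("scene")
cv2.imwrite("pics/s9.png",np.hstack([cv2.resize(T[130:270,230:370],(400,400),interpolation=2),cv2.resize(S[185:255,275:335],(400,400),interpolation=2)]))
T0=cv2.imread("pics/top0.png");S0=cv2.imread("pics/scene0.png")
print(env.observe()["time_s"],env.observe()["position"])
E
```

```text
19.2833 [0.53293697 0.24347019 0.29325174]
```

```bash
python3 - <<'E'
from h import *
T=vision.camera("top");S=vision.camera("scene");T7=cv2.imread("pics/T7.png");S7=cv2.imread("pics/S7.png")
for n,a,b,(x0,y0,x1,y1) in(("tube T",T,T7,(268,150,316,206)),("tube S",S,S7,(275,185,335,255)),("plate T",T,T7,(235,200,330,265)),("plate S",S,S7,(200,200,290,270))):
    d=cv2.absdiff(a,b)[y0:y1,x0:x1].max(2); print(n,(d>40).sum(),d.size)
C=[]
for im,(x0,y0,x1,y1) in((S,(280,185,330,245)),(S7,(280,185,330,245))):
    h=cv2.cvtColor(im,cv2.COLOR_BGR2HSV); m=np.zeros(h.shape[:2],bool)
    m[y0:y1,x0:x1]=((h[...,0]<14)&(h[...,1]>150)&(h[...,2]>50))[y0:y1,x0:x1]
    q=cv2.minAreaRect(np.argwhere(m)[:,::-1].astype(np.float32)); print(q,m.sum())
E
```

```text
tube T 9 2688
tube S 14 4200
plate T 0 6175
plate S 0 6300
((302.13568115234375, 214.22593688964844), (40.70518493652344, 15.683662414550781), 62.59242630004883) 588
((302.5148620605469, 214.02777099609375), (40.64251708984375, 16.118488311767578), 61.821407318115234) 593
```

```bash
python3 -c "
from bench import hand_in
print(hand_in())"
```

```text
the job is handed in; nothing more can be done
None
```

I laid the straightedge along the foot of the mould's front face and put the farthest orange tube on the filler port. Both were let go of, and I handed the job in at about 19 s. The hand-in gives no verdict.

**Straightedge:** I set it down just short of the face, let go, and pushed it by the rib until the force rose to about 12 N. The last measurement put both ends of its edge within about 2 mm of the face and its middle about 3.5 mm from the face's middle. Measured edge positions carry a 1–2 mm error. It had not moved when I compared pictures after the tube work.

**Tube:** The gripper always points down, so I held the tube lightly, caught its mouth on the spigot tip and let it swing to the port's slope as I slid it down.
- **Home:** After letting go I pressed its rim with about 15 N. It did not move down, and the rim was at the expected height of 212 mm.
- **Disagreement:** The camera put the upper end about 4 mm towards the front, which is about 0.055 rad of lean. The tube's middle is then an estimated 2–4 mm from the home point, against a limit of 6 mm.
- **After the press:** Pictures showed the tube essentially unchanged.

I had used all 12 picture views, so the final check was by image differences, not by eye. I did not separately measure the other objects, but no move went near them.

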